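# Pack a spare battery from the spring dispenser into a calculator's carry case

## Task

Pull the top block battery, and only that one, from the spring-loaded battery dispenser so that the next one rises into its place, and lay it down gently, flat in the empty battery cradle inside the open blue carry case (either end may face the hinge). Then close the case's lid fully, without shifting the tape dispenser, the coin dish or the pencil sharpener.

Things in the scene. Friction and masses are not known exactly. Their poses are not given: they have to be found in the camera images.
- pile_top (a point): place of the uppermost battery's top face in the dispenser, on its axis, 137.5 mm above the counter, 9.5 mm above the channels. A soft spring under the pile (0.026 N per mm) balances the batteries' weight, so each next battery rises to this same height within a second
- dispenser: Fixed battery dispenser: dark steel base 112 x 86 x 12 mm, two chrome end channels 128 mm high holding a pile of five block batteries lying flat, length along the dispenser's x; between the channels 36 mm of their long sides (+y, -y) lies open to fingers. Origin: centre of the underside; z up. Batteries have 1 mm play and go straight up and out
- follower (a joint): the spring-borne plate under the pile, m: 0 with five batteries on it, 0.0175 once one is taken and the next has risen into its place; grows upwards
- cell_1_c (a point): centre of the top battery in the dispenser at the start, the one to take: a steel-jacketed block 48.5 x 26.5 x 17.5 mm (length along its x with two snap terminals at the +x end, width along its y, thickness along z), 46 g. It must be gripped above its underside, or the battery beneath is taken with it
- cell_2_c (a point): centre of the battery right under the top one, 17.5 mm lower, same kind
- case: open blue carry case fixed to the counter, 108 (x) x 234 (y) x 40 mm high without lid, walls 3 mm; origin: centre of its underside, z up. Its -y part holds a black calculator (top 28 mm above the counter); its +y part, 83 mm wide, holds the battery cradle, 28 mm free beside the battery at +y and -y, and behind it (+x) an adapter, top 19 mm high. Handle: 23 mm out at -x
- cradle (a point): middle of the cradle's floor, 4 mm above the counter: a pocket 55 mm (along its x, the case's x) by 32 mm (y) between grey ribs 10 mm high; the side ribs are only 9 mm long at each corner, so the middle 37 mm is open to fingers. A battery lies in it flat, lengthways along x, its centre 8.75 mm above this point
- lid_hinge (a point): middle of the lid's hinge line on the case's +x rim, 40 mm above the counter; the hinge runs along the case's y. On the counter beyond, 70 cm or more from the robot, a chrome turntable about 65 mm high with a gold calculator turns slowly; it takes no part
- lid (a joint): opening angle of the case's lid, rad: 0 shut (rims meeting), 1.57 upright; it starts somewhat past upright, leaning away from the case. Its hinge is stiff (about 0.12 N m) and stays at any angle; it can be pushed shut from behind and pressed down from above
- lid_edge (a point): middle of the lid's free edge, on its outer face: 108 mm from the hinge; the lid is a shell 108 x 234 x 12 mm. Shut, the edge's top is 52 mm above the counter
- tape: stainless tape dispenser 130 x 55 x 76 mm, origin at the centre of its underside; bystander
- dish: white ceramic coin dish 112 mm across, 20 mm high, origin under its centre; bystander
- sharpener: red metal pencil sharpener with a crank, 70 x 56 x 74 mm, origin under its centre; bystander
Things that resemble listed ones, but are neither listed nor needed, are in the scene too. Leave any orange look-alike of the part that bears cell_1_c alone. What is shaped like the dispenser but purple is not meant.

How it is judged (in metres and radians):
On the way, in this order (a step that is already met when the one before it is completed fails the run):
1. the top battery has been pulled clear above the dispenser and the next has risen into its place (z of cell_1_c in the frame of dispenser above 0.14875 m and value of joint follower between 0.013 and 0.023 m and z of cell_2_c in the frame of dispenser between 0.12375 and 0.13375 m), for 0.1 s.
2. the battery lies flat in the case's cradle, let go, the lid still open (horizontal distance between cell_1_c and cradle below 0.007 m and z of cell_1_c in the frame of cradle between 0.005 and 0.012 m and angle between cell_1_c's own z axis and vertical below 0.12 rad and angle between the x axis of cell_1_c and the x axis of cradle, either way round below 0.2 rad and contact force between the fingers and cell_1 below 0.05 N and value of joint lid above 0.5 rad), for 0.2 s.
At the end, for the whole second after the job is handed in: The battery that was on top lies at rest flat in the cradle (centre within 7 mm, within 0.2 rad of lengthways, within 0.12 rad of level), the lid is shut to within 0.04 rad (4 mm at its edge), and the other four batteries are in the dispenser, the next one risen to the top place within 5 mm (horizontal distance between cell_1_c and cradle below 0.007 m and z of cell_1_c in the frame of cradle between 0.005 and 0.012 m and angle between cell_1_c's own z axis and vertical below 0.12 rad and angle between the x axis of cell_1_c and the x axis of cradle, either way round below 0.2 rad and value of joint lid below 0.04 rad and value of joint follower between 0.013 and 0.023 m and z of cell_2_c in the frame of dispenser between 0.12375 and 0.13375 m and linear speed of cell_1 below 0.02 m/s and velocity of joint lid between -0.05 and 0.05 rad/s); the robot touches nothing.
It fails at once if a second battery is drawn out of the dispenser (z of cell_2_c in the frame of dispenser above 0.14375 m).
It fails at once if the battery is dropped or thrown rather than laid down (linear speed of cell_1 above 0.65 m/s and contact force between the fingers and cell_1 below 0.05 N).
It fails at once if a bystander is shifted by more than 25 mm (distance of any of tape, dish, sharpener from where it was at the start of the episode above 0.025 m).
It also fails if it takes over 58 s, if anything falls off the work surface, if the arm or the gripper's body presses on something with over 40 N, if the wrist force passes 120 N, or if a joint passes its speed limit or range.

## Robot

A 6-joint arm with a two-finger parallel gripper is mounted at the origin on the work surface. World frame = base frame: x ahead of the robot, y to its left, z up, the work surface at z = 0. Lengths are in m, angles in degrees, forces in N, time in s.
With the tool pointing down it reaches from about 0.425 to 1.125 m from the base axis. Payload 14.9 kg.
Tool frame: the origin (TCP) lies at the very end of the fingers, on their centre line; the grasp point (between the pads) lies 19 mm behind it (arm.hold_point_z is the distance from the TCP to the grasp point, in m); z points along the fingers, y is the line along which they close (so a half turn about z gives the same grasp; the last joint's range is limited). The gripper opens to 91 mm and grips with 3 to 60 N. Pads are 32 mm wide; open, the fingers measure 118 mm over their backs; the gripper's body (76 mm by 178 mm) begins 60 mm behind the grasp point.
Start: joints at [62.894, 21.709, 99.362, -0, 58.929, -1.908], TCP at [0.298, 0.633, 0.214] pointing down, gripper open.
Joint ranges: [-158.91, 158.91], [-42.39, 125.64], [0.06, 152.35], [-60.88, 240.88], [17.5, 164.5], [-176.32, 176.32]. Speed limits (degrees/s): [108.29, 108.29, 136.94, 180, 180, 180].

## Interface

Orientations are given as [roll, pitch, yaw] about the fixed x, y, z axes, in that order (R = Rz(yaw) Ry(pitch) Rx(roll)).
In Python, from rig import arm gives the robot as it stands. The module is installed in compiled form; this text tells all that it offers.
- The arm moves only by the tool jog_arm, never from a script. Its argument "moves" is a list of rows, each a list of 6 numbers: the shift along the world's x, y, z scaled (see below), then the turn, a rotation vector about the world's x, y, z scaled (see below). A call has 1 to 12 rows; each row shifts and turns the commanded pose from where the row before left it; what a row does not reach is not made up. The controller multiplies each number of a shift by 2.5 cm and each number of a turn by 5 degrees. A row lasts 1/8 s, in which the tool goes at most 62.5 mm and 10.7 degrees, less where a joint would pass 70% of its speed; a pose out of reach is approached as far as the arm can. A call with a number of a shift or a turn outside -1 to 1 is refused whole. A call with a gripper value outside its range is refused whole. "fingers" is the closure, from 0 (fully open) to 1 (shut), set as the call begins (left out, the last holds). The fingers move at their own pace and stop on an object; "grip_force" is the grip in N (left out, the last holds). Time passes only in rows, so rows that do not move let the fingers close. It gives the time, the measured TCP pose, the force, the opening and the grip force at its end, in the units of the state.
- arm.read_state(): the state, without advancing time (a new reading comes with each control period).
- arm.get_image(name): name is "scene" or "top" or "wrist"; returns a dict with "img" (420x560x3 uint8, red, green, blue), "vfov" (degrees; the focal length in pixels is half the picture's height over the tangent of half this angle, whatever the lens; pixels are square), "cx", "cy" (the principal point, pixels), "position" and "orientation" of the camera in the world. Camera axes: x right, y up, looking along -z (the intrinsics and any distortion apply to the point x, -y, -z); pixel columns grow to the right and rows downward; lengths in m; the calibration is good to about 2 mm. The wrist camera is an equidistant fisheye: a pixel r from the principal point sees the ray r / f radians off the axis. A picture is of the moment at which its call begins. There is no depth.
- arm.sign_off(): hands the job in; it is judged then, once.
The state is a dict: "time_s": time; "joint_positions": joint angles; "joint_vel": joint speeds; "effort": joint torques, N m; "tcp_pos": TCP position; "ee_rot": TCP orientation; "contact_force": force on the tool from outside, world axes, zero at the start; "moment": the same for the moment, N m; "grip_width": opening from 0.0 (shut) to 1.0 (fully open); "grip_force": force on a finger pad.
Only numpy, scipy, OpenCV 4.12 (cv2) and the standard library are available. Lean on these libraries where they do the work, as an engineer would, in place of code of your own. Each camera call takes 0.05 s, during which the arm holds its last target. There are 200 camera calls.

## Working session

There is one attempt and no reset: what is moved stays moved. The work goes in short steps, Python scripts to look and compute and a tool call to move; the robot and the scene stay as the last step left them, time stands still between calls to the robot, and variables do not carry over. Pictures are saved under pics/ and viewed, at most 11 in all, crops included, and the job is handed in when it is done.

Besides the shell and the picture viewer there is one more tool, called after ">>>" by a JSON object that holds its "op" and its "data", one argument or row to a line. jog_arm: Moves the arm, as the interface text tells. Its arguments: {"type":"object","properties":{"moves":{"type":"array","items":{"type":"array","items":{"type":"number","minimum":-1,"maximum":1}}},"fingers":{"type":"number"},"grip_force":{"type":"number"}},"required":["moves"]}

```bash
mkdir -p pics; cat > h.py <<'E'
import numpy as np, cv2
from scipy.spatial.transform import Rotation as Ro
from rig import arm
def rot(o):
    o=np.array(o)
    if o.shape==(3,3): return o
    if o.shape==(4,): return Ro.from_quat(o).as_matrix()
    return Ro.from_euler('xyz',o,degrees=True).as_matrix()
def shot(n,fn=None):
    d=arm.get_image(n)
    if fn: cv2.imwrite('pics/'+fn,d['img'][:,:,::-1])
    return d
def foc(d): return 210/np.tan(np.radians(d['vfov']/2))
def ray(d,u,v,fish=False):
    f=foc(d); a=np.array([(u-d['cx'])/f,(v-d['cy'])/f])
    if fish:
        r=np.hypot(*a); c=np.array([*(a/r*np.sin(r) if r>0 else a),np.cos(r)])
    else: c=np.array([*a,1.])
    c=c*[1,-1,-1]
    return np.array(d['position']),rot(d['orientation'])@c
def onz(d,u,v,z,fish=False):
    p,r=ray(d,u,v,fish); return (p+r*(z-p[2])/r[2]).round(4)
def proj(d,P,fish=False):
    c=rot(d['orientation']).T@(np.array(P)-d['position'])*[1,-1,-1]
    f=foc(d)
    if fish:
        r=np.hypot(c[0],c[1]); t=np.arctan2(r,c[2]); s=f*t/r
    else: s=f/c[2]
    return (np.array([d['cx'],d['cy']])+s*c[:2]).round(1)
E
python3 - <<'E'
from h import *
for n in ['scene','top','wrist']:
    d=shot(n,n+'0.png'); print(n,d['vfov'],d['cx'],d['cy'],d['position'],d['orientation'],[k for k in d])
    cv2.imwrite(f'/tmp/{n}.png',d['img'])
print(arm.read_state(), arm.hold_point_z)
a=cv2.imread('pics/scene0.png');b=cv2.imread('pics/top0.png')
E
```

```text
scene 51.77744384284309 286.81626741986975 216.52587251328842 [0.90623771 0.70249806 0.82430779] [ 44.77166057   0.27017897 143.55429835] ['img', 'vfov', 'cx', 'cy', 'position', 'orientation']
top 43.97077097246334 272.708392398883 207.01093901871002 [0.43329201 0.15183135 1.22866082] [  2.91891182  -0.14897822 -88.65622385] ['img', 'vfov', 'cx', 'cy', 'position', 'orientation']
wrist 65.70646984690485 274.86108459145834 213.19440332550363 [0.22830387 0.6669265  0.38463521] [-1.59288757e+01  1.06915926e-02  6.48689952e+01] ['img', 'vfov', 'cx', 'cy', 'position', 'orientation']
{'time_s': 0.15, 'joint_positions': array([ 6.28952706e+01,  2.17326226e+01,  9.93866739e+01, -8.71739505e-04,
        5.89261288e+01, -1.90826384e+00]), 'joint_vel': array([ 0.07412785, -0.13504435, -0.10398661, -0.03761961,  0.05264429,
        0.03610991]), 'effort': array([-1.15311796e-03, -7.64096189e+01, -4.34658945e+01,  6.49793632e-02,
        4.08948795e-02, -7.23874814e-05]), 'tcp_pos': array([0.297891  , 0.63314318, 0.2134374 ]), 'ee_rot': array([-1.79954575e+02, -7.66752017e-04,  1.54803984e+02]), 'contact_force': array([0.02160655, 0.58688945, 0.0996514 ]), 'moment': array([ 0.01612875, -0.05467896,  0.01926763]), 'grip_force': 0.0, 'grip_width': 1.0051810169591786} 0.0188
```

View pics/top0.png

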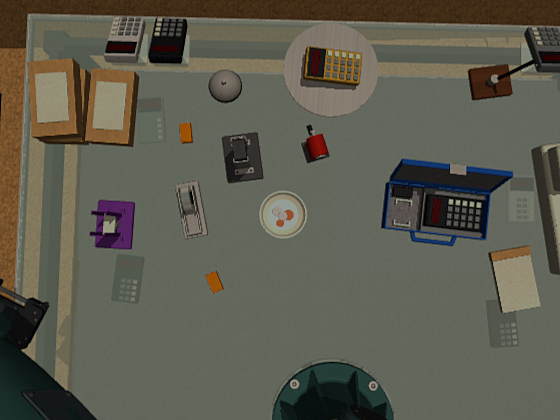

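View pics/scene0.png

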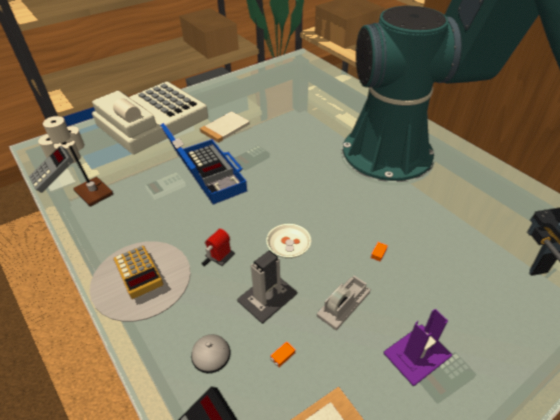

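Candidates for the battery stack: the dark-based dispenser at top (242,157) / scene (267,285), and the purple look-alike at top (114,225) / scene (420,350). The orange blocks at top (185,132) and (214,282) are also look-alikes. I choose the dark one. The case is at top (447,205), with its lid leaning toward +x. The close crop below checks both.

```bash
python3 - <<'E'
import cv2,numpy as np
t=cv2.imread('pics/top0.png');s=cv2.imread('pics/scene0.png')
R=lambda i,x,y,w,h:cv2.resize(i[y:y+h,x:x+w],(400,300),interpolation=cv2.INTER_CUBIC)
o=np.vstack([np.hstack([R(t,210,127,64,48),R(t,375,150,144,108)]),np.hstack([R(s,223,243,96,72),R(s,155,115,120,90)])])
cv2.imwrite('pics/c1.png',o)
E
```

```text
(no output)
```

View pics/c1.png

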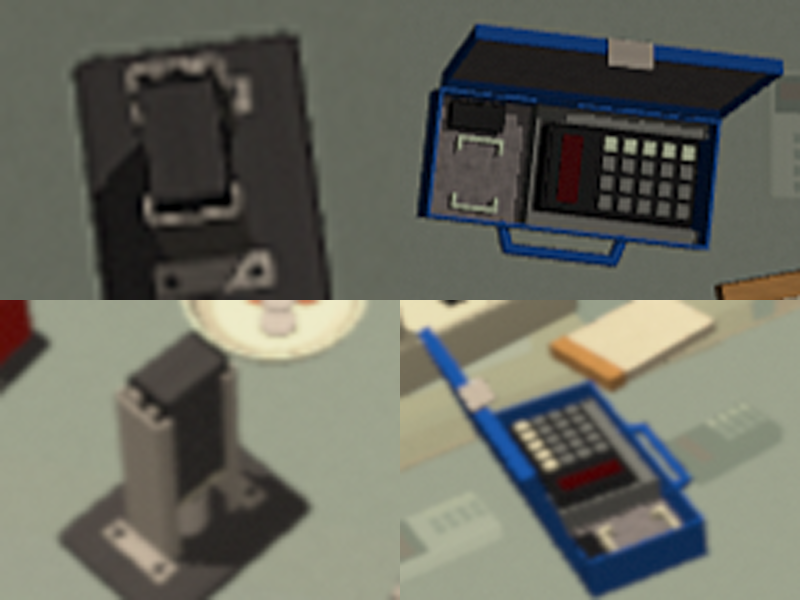

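```bash
python3 - <<'E'
from h import *
import types
d=arm.get_image('top')
A=lambda x,y:(210+x/6.25,127+y/6.25)
B=lambda x,y:(375+x/2.778,150+y/2.778)
for c in [(143,80),(215,72),(228,200),(150,207),(184,140)]: print('bat',onz(d,*A(*c),.1375))
for c in [(73,62),(298,37)]: print('base',onz(d,*A(*c),.012))
for c in [(55,138),(102,136),(98,210),(52,210),(77,174)]: print('rib',onz(d,*B(*c),.012))
for c in [(40,90),(316,124),(310,248),(20,217)]: print('rim',onz(d,*B(*c),.040))
for n,c in [('dish',(283,214)),('sharp',(317,148)),('tape',(191,210))]: print(n,onz(d,*c,.02))
s=arm.get_image('scene')
for c in [(132,383),(195,335),(228,370),(165,402)]:print('sc bat',onz(s,223+c[0]*.24,243+(c[1]-300)*.24,.1375))
E
```

```text
bat [0.6292 0.2378 0.1375]
bat [0.6325 0.2135 0.1375]
bat [0.5891 0.208  0.1375]
bat [0.5861 0.2343 0.1375]
bat [0.6091 0.2234 0.1375]
base [0.658  0.2743 0.012 ]
base [0.6695 0.1897 0.012 ]
rib [ 0.5194 -0.1357  0.012 ]
rib [ 0.522  -0.1754  0.012 ]
rib [ 0.4595 -0.1726  0.012 ]
rib [ 0.4585 -0.1339  0.012 ]
rib [ 0.4894 -0.1546  0.012 ]
rim [ 0.5568 -0.1163  0.04  ]
rim [ 0.5341 -0.3445  0.04  ]
rim [ 0.4317 -0.3398  0.04  ]
rim [ 0.4516 -0.1011  0.04  ]
dish [0.4793 0.1258 0.02  ]
sharp [0.6357 0.0497 0.02  ]
tape [0.4835 0.3399 0.02  ]
sc bat [0.6347 0.2199 0.1375]
sc bat [0.5928 0.2132 0.1375]
sc bat [0.5926 0.2412 0.1375]
sc bat [0.6283 0.2391 0.1375]
```

>>> {"op": "jog_arm", "data": {
  "moves": [
    [0.7,-0.9,0.1,0,0,0.36],
    [0.7,-0.9,0.1,0,0,0.36],
    [0.7,-0.9,0.1,0,0,0.36],
    [0.7,-0.9,0.1,0,0,0.36],
    [0.7,-0.9,0.1,0,0,0.36],
    [0.7,-0.9,0.1,0,0,0.36],
    [0.7,-0.9,0.1,0,0,0.36],
    [0.7,-0.9,0.1,0,0,0.36],
    [0.7,-0.9,0.1,0,0,0.36],
    [0.7,-0.9,0.1,0,0,0.36],
    [0.7,-0.9,0,0,0,0.36],
    [0.7,-0.9,0,0,0,0.36]
  ],
  "fingers": 0
}}

```text
time_s: 1.75
tcp_pos: [0.5085, 0.3626, 0.239]
ee_rot: [-180.0, 0.0, 176.5]
contact_force: [0.2, 0.1, 0.9]
grip_width: 0.998
grip_force: 0.0
```

>>> {"op": "jog_arm", "data": {
  "moves": [
    [0.67,-0.93,0,0,0,0.37],
    [0.67,-0.93,0,0,0,0.37],
    [0.67,-0.93,0,0,0,0.37],
    [0.67,-0.93,0,0,0,0.37],
    [0.67,-0.93,0,0,0,0.37],
    [0.67,-0.93,0,0,0,0.37],
    [0,0,0,0,0,0],
    [0,0,0,0,0,0]
  ]
}}

```text
time_s: 2.75
tcp_pos: [0.6082, 0.2242, 0.2388]
ee_rot: [180.0, -0.0, -172.5]
contact_force: [-0.2, -0.2, 0.1]
grip_width: 1.0
grip_force: 0.0
```

```bash
python3 - <<'E'
from h import *
d=shot('wrist','w1.png'); s=arm.read_state(); print(s['tcp_pos'],s['ee_rot'],s['time_s'],d['position'],d['orientation'])
for x in (-1,1):
  for y in (-1,1):
    a=np.radians(7.5);P=[.609+x*.02425*np.cos(a)-y*.01325*np.sin(a),.2235+x*.02425*np.sin(a)+y*.01325*np.cos(a),.1375]
    print(proj(d,P,True))
cv2.imwrite('pics/w1b.png',cv2.resize(d['img'][:,:,::-1],(784,588)))
E
```

```text
[0.60806912 0.22441418 0.23884595] [ 1.79996801e+02 -1.58464314e-02 -1.72498877e+02] 2.8 [0.53188098 0.21473278 0.41009913] [-1.59360411e+01 -4.17654017e-02  9.75333334e+01]
[257.5 185.6]
[288.5 185.6]
[258.2 239. ]
[287.9 239. ]
```

View pics/w1b.png

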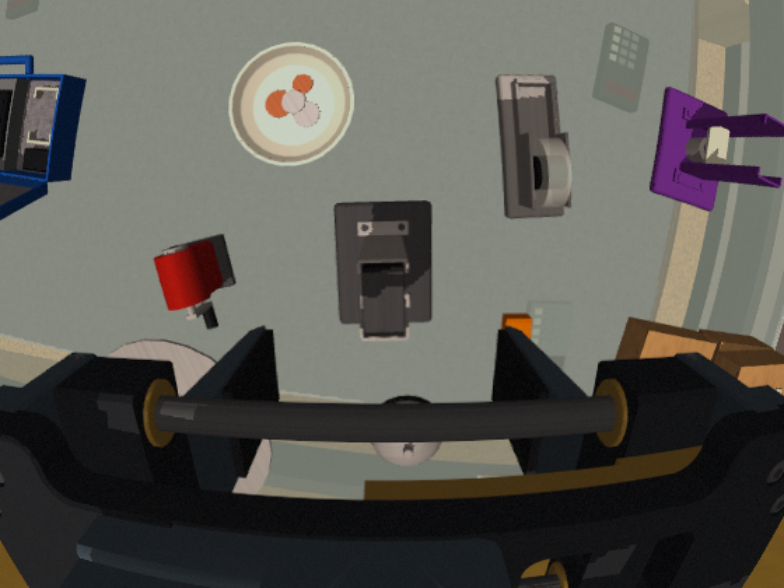

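The image shows the dark dispenser at (384,265) in the 1.4x picture, yaw-aligned with the tool, with the pile's top near (384,305). I enlarge it to place the ends.

```bash
python3 - <<'E'
import cv2,numpy as np
t=cv2.imread('pics/w1.png')[135:255,230:320]
t=np.clip(t.astype(float)*2.0,0,255).astype('uint8')
cv2.imwrite('pics/c2.png',cv2.resize(t,(450,600),interpolation=cv2.INTER_CUBIC))
E
```

```text
(no output)
```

View pics/c2.png

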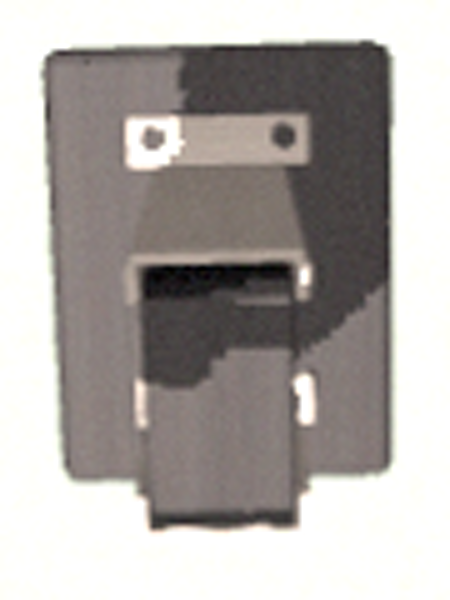

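```bash
python3 - <<'E'
from h import *
d=arm.get_image('wrist')
C=lambda x,y:(230+x/5,135+y/5)
q=[onz(d,*C(*c),.012,True)[:2] for c in [(45,50),(390,42),(392,475),(68,482)]]
for a in q: print(a)
print('edge len',[np.linalg.norm(q[i]-q[(i+1)%4]) for i in range(4)],'c',np.mean(q,0))
for i,j in((0,3),(1,2)): v=q[j]-q[i];print('x yaw',np.degrees(np.arctan2(v[1],v[0])))
for i,j in((0,1),(3,2)): v=q[j]-q[i];print('y yaw',np.degrees(np.arctan2(-v[0],v[1])))
for c in [(142,267),(298,267),(300,522),(148,522)]: print('bat',onz(d,*C(*c),.1375,True))
for c in [(127,252),(310,252)]: print('chan',onz(d,*C(*c),.128,True))
E
```

```text
[0.5642 0.1753]
[0.5512 0.2586]
[0.6612 0.2763]
[0.6742 0.1932]
edge len [np.float64(0.08430830326842072), np.float64(0.11141494513753528), np.float64(0.08411070086499099), np.float64(0.11144689318235838)] c [0.6127  0.22585]
x yaw 9.24257254540424
x yaw 9.141056632705045
y yaw 8.870167723934026
y yaw 8.891175224756676
bat [0.5889 0.2085 0.1375]
bat [0.5854 0.235  0.1375]
bat [0.6313 0.242  0.1375]
bat [0.6349 0.215  0.1375]
chan [0.5886 0.2053 0.128 ]
chan [0.5843 0.2374 0.128 ]
```

>>> {"op": "jog_arm", "data": {
  "moves": [
    [0.16,0.04,-0.5,0,0,0.3],
    [0,0,-0.8,0,0,0],
    [0,0,-0.8,0,0,0],
    [0,0,-0.8,0,0,0],
    [0,0,-0.6,0,0,0],
    [0,0,-0.5,0,0,0],
    [0,0,-0.3,0,0,0],
    [0,0,-0.2,0,0,0],
    [0,0,0,0,0,0],
    [0,0,0,0,0,0]
  ]
}}

```text
time_s: 4.1
tcp_pos: [0.6128, 0.225, 0.1269]
ee_rot: [180.0, 0.0, -171.0]
contact_force: [0.3, -0.5, 0.3]
grip_width: 0.996
grip_force: 0.0
```

>>> {"op": "jog_arm", "data": {
  "moves": [
    [0,0,0,0,0,0],
    [0,0,0,0,0,0],
    [0,0,0,0,0,0],
    [0,0,0,0,0,0],
    [0,0,0,0,0,0],
    [0,0,0,0,0,0],
    [0,0,0,0,0,0],
    [0,0,0,0,0,0]
  ],
  "fingers": 1,
  "grip_force": 10
}}

```text
time_s: 5.1
tcp_pos: [0.6126, 0.2247, 0.1265]
ee_rot: [-180.0, -0.0, -171.0]
contact_force: [0.4, -3.4, 0.2]
grip_width: 0.288
grip_force: 10.0
```

>>> {"op": "jog_arm", "data": {
  "moves": [
    [0,0,0.1,0,0,0],
    [0,0,0.2,0,0,0],
    [0,0,0.2,0,0,0],
    [0,0,0.3,0,0,0],
    [0,0,0.4,0,0,0],
    [0,0,0.4,0,0,0],
    [0,0,0.4,0,0,0],
    [0,0,0.4,0,0,0],
    [0,0,0.4,0,0,0],
    [0,0,0.2,0,0,0],
    [0,0,0,0,0,0],
    [0,0,0,0,0,0]
  ]
}}

```text
time_s: 6.6
tcp_pos: [0.6123, 0.2248, 0.2011]
ee_rot: [-180.0, -0.0, -171.0]
contact_force: [0.1, -0.1, 0.5]
grip_width: 0.292
grip_force: 10.0
```

```bash
python3 - <<'E'
from h import *
d=shot('wrist'); s=shot('scene')
print(arm.read_state()['contact_force'],proj(s,[.612,.225,.19]),proj(s,[.612,.225,.1375]))
w=np.clip(d['img'][150:300,200:350,::-1]*1.8,0,255).astype('uint8'); c=np.clip(s['img'][210:320,210:320,::-1]*1.5,0,255).astype('uint8')
cv2.imwrite('pics/c3.png',np.hstack([cv2.resize(w,(400,400)),cv2.resize(c,(400,400))]))
E
```

```text
[ 0.9051761   0.86996393 -0.06718343] [264.3 242.2] [265.3 259.3]
```

View pics/c3.png

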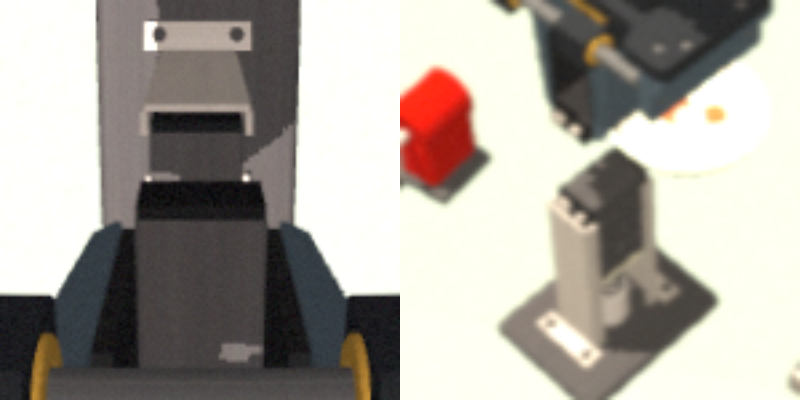

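The held battery shows level and centred at (200,295) in the left half of the picture. The next one has risen to the top at (600,180). Moving to a viewpoint near the cradle.

>>> {"op": "jog_arm", "data": {
  "moves": [
    [-0.16,-0.5,0.2,0,0,-0.16],
    [-0.16,-0.85,0.2,0,0,-0.16],
    [-0.16,-0.9,0.2,0,0,-0.16],
    [-0.16,-0.9,0.2,0,0,-0.16],
    [-0.16,-0.9,0.2,0,0,-0.16],
    [-0.16,-0.9,0.2,0,0,-0.16],
    [-0.16,-0.9,0.2,0,0,-0.16],
    [-0.16,-0.9,0.2,0,0,-0.16],
    [-0.16,-0.9,0.2,0,0,-0.16],
    [-0.16,-0.9,0.2,0,0,-0.16],
    [-0.16,-0.9,0.2,0,0,-0.16],
    [-0.16,-0.9,0.2,0,0,-0.16]
  ]
}}

```text
time_s: 8.2
tcp_pos: [0.5641, -0.0353, 0.2618]
ee_rot: [-180.0, 0.0, 179.3]
contact_force: [-0.0, -0.4, -0.7]
grip_width: 0.287
grip_force: 10.0
```

>>> {"op": "jog_arm", "data": {
  "moves": [
    [-0.16,-0.9,0,0,0,-0.16],
    [-0.16,-0.9,0,0,0,-0.16],
    [-0.16,-0.9,0,0,0,-0.16],
    [-0.16,-0.9,0,0,0,-0.16],
    [-0.16,-0.8,0,0,0,-0.16],
    [-0.16,-0.5,0,0,0,-0.16],
    [0,0,0,0,0,0],
    [0,0,0,0,0,0]
  ]
}}

```text
time_s: 9.2
tcp_pos: [0.5406, -0.156, 0.2614]
ee_rot: [180.0, 0.0, 174.6]
contact_force: [-0.6, -0.1, -0.1]
grip_width: 0.29
grip_force: 10.0
```

```bash
python3 - <<'E'
from h import *
d=shot('wrist','w2.png'); s=arm.read_state(); print(s['tcp_pos'],s['ee_rot'],s['time_s'],proj(d,[.489,-.1546,.004],True))
cv2.imwrite('pics/w2b.png',cv2.resize(d['img'][60:270,180:460,::-1],(800,600),interpolation=cv2.INTER_CUBIC))
E
```

```text
[ 0.5406522  -0.155895    0.26147123] [1.79996308e+02 3.88638168e-03 1.74635700e+02] 9.25 [271.4 142.1]
```

View pics/w2b.png

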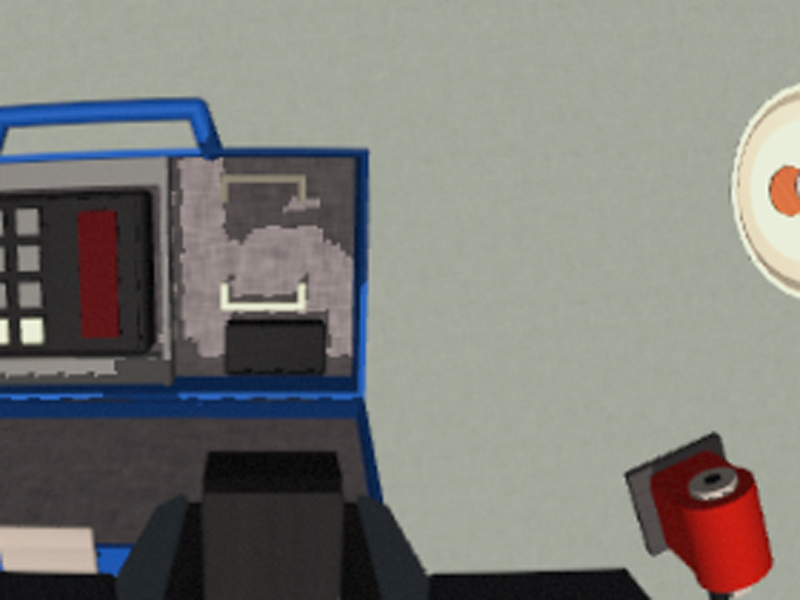

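Cradle ribs span crop (221–307, 174–311). The adapter is at (275,345), the held battery's near end is at (272,470), and the lid lies beyond. I compute both positions.

```bash
python3 - <<'E'
from h import *
d=arm.get_image('wrist'); t=arm.read_state()['tcp_pos']
C=lambda x,y:(180+x/2.857,60+y/2.857)
def rect(z,cs):
    q=[onz(d,*C(*c),z,True)[:2] for c in cs]
    print(z,'c',np.mean(q,0),'len',[round(float(np.linalg.norm(q[i]-q[(i+1)%4])),4) for i in range(4)],'yaw',[round(float(np.degrees(np.arctan2(*(q[j]-q[i])[::-1]))),1) for i,j in((0,3),(1,2))])
for z in(.010,.014): rect(z,[(227,184),(300,184),(300,303),(227,303)]);
rect(.04,[(170,152),(367,150),(361,398),(170,398)])
a=np.radians(-5.4); ux=np.array([np.cos(a),np.sin(a)])
for z,y in ((t[2]+.011,490),(t[2]+.011,452),(t[2]-.0065,452)):
    p,q=[onz(d,*C(x,y),z,True)[:2] for x in((206,338) if y==490 else (209,335))]
    print(z,y,p,q,np.linalg.norm(p-q),'bat centre-tcp',(p+q)/2+ux*.02425-t[:2])
E
```

```text
0.01 c [ 0.492925 -0.15375 ] len [0.0327, 0.0545, 0.0333, 0.0545] yaw [-5.7, -5.1]
0.014 c [ 0.492675 -0.1537  ] len [0.0325, 0.054, 0.0331, 0.054] yaw [-5.6, -5.0]
0.04 c [ 0.504575 -0.153175] len [0.0823, 0.1069, 0.0833, 0.1061] yaw [-6.3, -5.7]
0.2724485038549287 490 [ 0.5183 -0.1648] [ 0.5206 -0.1408] 0.02410995644956663 bat centre-tcp [0.00292063 0.0007637 ]
0.2724485038549287 452 [ 0.5112 -0.1635] [ 0.5133 -0.1408] 0.022796929617823536 bat centre-tcp [-0.00427937  0.0014137 ]
0.2549485038549287 452 [ 0.5163 -0.1652] [ 0.5187 -0.14  ] 0.025314027731674793 bat centre-tcp [0.00097063 0.0009637 ]
```

>>> {"op": "jog_arm", "data": {
  "moves": [
    [-0.5,0.02,0,0,0,0],
    [-0.5,0.02,0,0,0,0],
    [-0.5,0.02,-0.3,0,0,0],
    [-0.46,0.02,-0.7,0,0,0],
    [0,0,-1,0,0,0],
    [0,0,-1,0,0,0],
    [0,0,-1,0,0,0],
    [0,0,-1,0,0,0],
    [0,0,-1,0,0,0],
    [0,0,-0.8,0,0,0],
    [0,0,-0.5,0,0,0],
    [0,0,0,0,0,0]
  ]
}}

```text
time_s: 10.8
tcp_pos: [0.4906, -0.1541, 0.078]
ee_rot: [180.0, -0.1, 174.6]
contact_force: [-0.3, 0.5, -0.3]
grip_width: 0.289
grip_force: 10.0
```

```bash
python3 - <<'E'
from h import *
d=shot('wrist'); s=arm.read_state(); print(s['tcp_pos'],s['ee_rot'],s['time_s'])
t=shot('top'); 
w=np.clip(d['img'][60:300,180:340,::-1]*1.3,0,255).astype('uint8')
sc=shot('scene')['img'][130:210,180:260,::-1]
cv2.imwrite('pics/c4.png',np.hstack([cv2.resize(w,(400,600)),cv2.resize(sc,(400,600))]))
E
```

```text
[ 0.49123554 -0.15431092  0.07875744] [ 1.79991225e+02 -3.23465578e-02  1.74597432e+02] 10.85
```

View pics/c4.png

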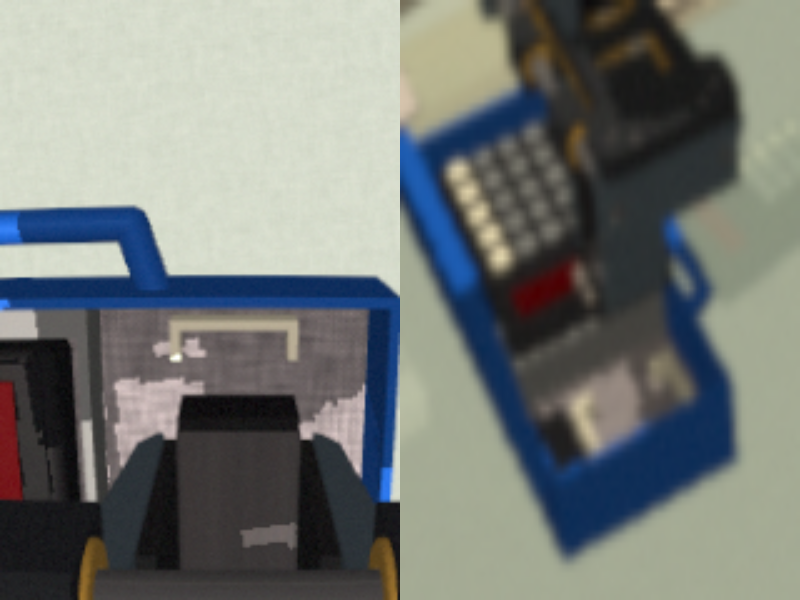

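Ribs at crop (173–297, 320–358) lie well aligned with the battery's near end (180–299, 395–432). A quick check of the offset follows.

```bash
python3 - <<'E'
from h import *
d=arm.get_image('wrist'); t=arm.read_state()['tcp_pos']
C=lambda x,y:(180+x*.4,60+y*.4)
a=np.radians(-5.4); ux=np.array([np.cos(a),np.sin(a)])
p,q=[onz(d,*C(x,330),.014,True)[:2] for x in(180,290)]; c=(p+q)/2+ux*.0275; print('cradle',c,np.linalg.norm(p-q))
for x1,x2,y,z in((179,299,432,t[2]+.011),(182,297,396,t[2]-.0065)):
  p,q=[onz(d,*C(x,y),z,True)[:2] for x in(x1,x2)]; b=(p+q)/2+ux*.02425; print('bat',b,np.linalg.norm(p-q),'move',c-b)
print(t)
E
```

```text
cradle [ 0.49352795 -0.15438798] 0.03274706093682301
bat [ 0.49554238 -0.15358213] 0.025114935795259356 move [-0.00201442 -0.00080585]
bat [ 0.49299238 -0.15318213] 0.026319004540445674 move [ 0.00053558 -0.00120585]
[ 0.49194561 -0.15451402  0.07960238]
```

>>> {"op": "jog_arm", "data": {
  "moves": [
    [-0.02,-0.03,-0.4,0,0,0],
    [0,0,-0.5,0,0,0],
    [0,0,-0.5,0,0,0],
    [0,0,-0.4,0,0,0],
    [0,0,-0.3,0,0,0],
    [0,0,-0.2,0,0,0],
    [0,0,-0.16,0,0,0],
    [0,0,-0.08,0,0,0],
    [0,0,-0.06,0,0,0],
    [0,0,0,0,0,0],
    [0,0,0,0,0,0]
  ]
}}

```text
time_s: 12.38
tcp_pos: [0.4911, -0.1551, 0.0141]
ee_rot: [-180.0, 0.0, 174.6]
contact_force: [-0.1, 0.4, 0.0]
grip_width: 0.285
grip_force: 10.0
```

>>> {"op": "jog_arm", "data": {
  "moves": [
    [0,0,-0.04,0,0,0],
    [0,0,-0.04,0,0,0],
    [0,0,-0.04,0,0,0],
    [0,0,-0.03,0,0,0],
    [0,0,0,0,0,0],
    [0,0,0,0,0,0]
  ]
}}

```text
time_s: 13.12
tcp_pos: [0.491, -0.1551, 0.0102]
ee_rot: [-180.0, 0.0, 174.6]
contact_force: [-0.0, -0.2, -0.4]
grip_width: 0.289
grip_force: 10.0
```

>>> {"op": "jog_arm", "data": {
  "moves": [
    [0,0,-0.02,0,0,0],
    [0,0,-0.02,0,0,0],
    [0,0,0,0,0,0],
    [0,0,0,0,0,0]
  ]
}}

```text
time_s: 13.62
tcp_pos: [0.4911, -0.1552, 0.0094]
ee_rot: [-180.0, 0.0, 174.6]
contact_force: [-1.6, -1.9, 5.0]
grip_width: 0.289
grip_force: 10.0
```

>>> {"op": "jog_arm", "data": {
  "moves": [
    [0,0,0,0,0,0],
    [0,0,0,0,0,0],
    [0,0,0,0,0,0],
    [0,0,0,0,0,0]
  ],
  "fingers": 0.56
}}

```text
time_s: 14.12
tcp_pos: [0.491, -0.1551, 0.0092]
ee_rot: [180.0, -0.0, 174.6]
contact_force: [0.8, -0.0, 0.5]
grip_width: 0.438
grip_force: 0.0
```

>>> {"op": "jog_arm", "data": {
  "moves": [
    [0,0,0.2,0,0,0],
    [0,0,0.4,0,0,0],
    [0,0,0.8,0,0,0],
    [0,0,1,0,0,0],
    [0,0,1,0,0,0],
    [0,0,1,0,0,0],
    [0,0,1,0,0,0],
    [0,0,1,0,0,0],
    [0,0,1,0,0,0],
    [0,0,1,0,0,0],
    [0.5,0,0.4,0,0,0],
    [0,0,0,0,0,0]
  ]
}}

```text
time_s: 15.62
tcp_pos: [0.5047, -0.1552, 0.2298]
ee_rot: [-180.0, 0.1, 174.6]
contact_force: [-1.0, -0.6, -1.1]
grip_width: 0.44
grip_force: 0.0
```

```bash
python3 - <<'E'
from h import *
d=shot('wrist','w3.png'); s=arm.read_state(); print(s['tcp_pos'],s['ee_rot'],s['time_s'])
t=shot('top','t3.png'); 
w=np.clip(d['img'][80:260,190:310,::-1]*1.5,0,255).astype('uint8')
sc=shot('scene','s3.png')['img'][105:215,140:260,::-1]
cv2.imwrite('pics/c5.png',np.hstack([cv2.resize(w,(400,600)),cv2.resize(sc,(400,600))]))
E
```

```text
[ 0.50377255 -0.15498018  0.22877249] [ 1.79996114e+02 -1.26979336e-02  1.74621358e+02] 15.675
```

View pics/c5.png

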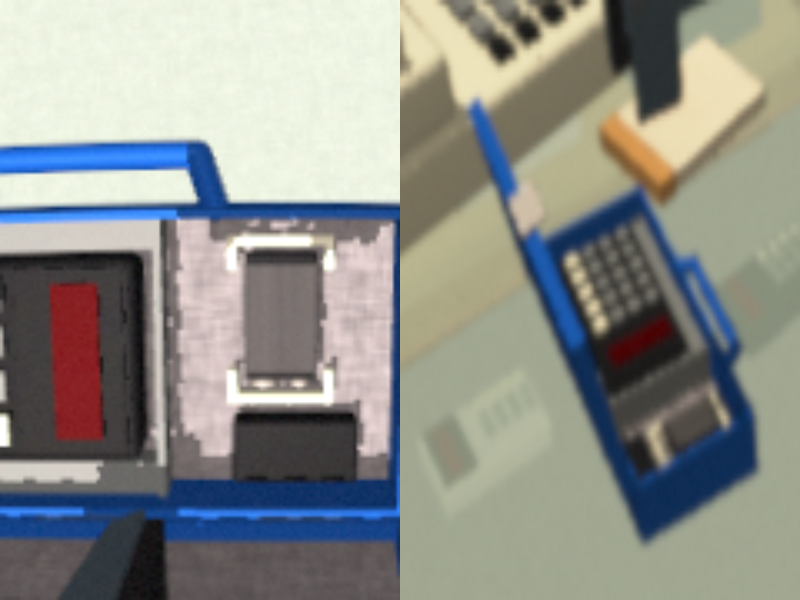

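The battery lies in the cradle at crop (285,315), terminals toward the hinge and lengthways along x. Now I measure the lid angle.

```bash
python3 - <<'E'
from h import *
d=arm.get_image('top'); s=arm.get_image('scene'); w=arm.get_image('wrist')
C=lambda x,y:(190+x*.3,80+y*.3)
# battery check
q=[onz(w,*C(*c),.0215,True) for c in[(243,250),(322,250),(322,388),(243,388)]]; print('bat',np.mean(q,0), 'case +x,+y rim', onz(w,*C(398,515),.04,True),onz(w,*C(180,515),.04,True))
ux=np.array([.9956,-.094]);uy=np.array([.094,.9956]);c=np.array([.4975,-.2284])
def edge(d,u,v):
    p,r=ray(d,u,v)
    for t in np.linspace(.3,2,4000):
        P=p+r*t; x=(P[:2]-c)@ux-.054; z=P[2]-.04
        if np.hypot(x,z)<.1087: return P.round(4),'y',round(float((P[:2]-c)@uy),4),'theta',round(float(np.arctan2(z,-x)),3)
for u,v in((402,160),(512.5,173.4)): print(edge(d,u,v))
print('scene',edge(s,140+72*.3,105+100*.1833))
E
```

```text
bat [ 0.48815 -0.1525   0.0215 ] case +x,+y rim [ 0.5581 -0.1181  0.04  ] [ 0.5509 -0.1947  0.04  ]
(array([ 0.5939, -0.1187,  0.1438]), 'y', 0.1182, 'theta', 1.866)
(array([ 0.5711, -0.3509,  0.1439]), 'y', -0.1151, 'theta', 1.859)
scene (array([ 0.5711, -0.3518,  0.144 ]), 'y', -0.1159, 'theta', 1.859)
```

>>> {"op": "jog_arm", "data": {
  "moves": [
    [0.5,-0.2,0,0,0,0],
    [0.76,-0.27,0,0,0,0],
    [0.76,-0.27,0,0,0,0],
    [0.76,-0.27,0,0,0,0],
    [0.76,-0.27,0,0,0,0],
    [0.76,-0.27,0,0,0,0],
    [0.76,-0.27,0,0,0,0],
    [0.76,-0.27,0,0,0,0],
    [0,0,0,0,0,0],
    [0,0,-0.6,0,0,0],
    [0,0,-0.8,0,0,0]
  ],
  "fingers": 1
}}

```text
time_s: 17.3
tcp_pos: [0.6485, -0.2071, 0.1929]
ee_rot: [180.0, -0.0, 174.6]
contact_force: [0.1, -0.7, -0.3]
grip_width: 0.006
grip_force: 0.0
```

>>> {"op": "jog_arm", "data": {
  "moves": [
    [0,0,-0.8,0,0,0],
    [0,0,-0.8,0,0,0],
    [0,0,-0.8,0,0,0],
    [0,0,-0.7,0,0,0],
    [0,0,0,0,0,0]
  ]
}}

```text
time_s: 17.92
tcp_pos: [0.6483, -0.2071, 0.115]
ee_rot: [180.0, -0.1, 174.6]
contact_force: [-0.4, 0.8, 0.7]
grip_width: 0.003
grip_force: 0.0
```

>>> {"op": "jog_arm", "data": {
  "moves": [
    [-0.66,0.06,0,0,0,0],
    [-0.66,0.06,0,0,0,0],
    [-0.66,0.06,0.26,0,0,0],
    [-0.66,0.06,0.26,0,0,0],
    [-0.66,0.06,-0.03,0,0,0],
    [-0.66,0.06,-0.03,0,0,0],
    [-0.49,0.05,-0.2,0,0,0],
    [-0.49,0.05,-0.2,0,0,0],
    [0,0,0,0,0,0]
  ]
}}

```text
time_s: 19.05
tcp_pos: [0.5242, -0.1955, 0.1173]
ee_rot: [180.0, -0.1, 174.6]
contact_force: [-0.5, -0.6, -0.2]
grip_width: 0.007
grip_force: 0.0
```

>>> {"op": "jog_arm", "data": {
  "moves": [
    [-0.41,0.04,-0.34,0,0,0],
    [-0.41,0.04,-0.34,0,0,0],
    [-0.29,0.03,-0.44,0,0,0],
    [-0.29,0.03,-0.44,0,0,0],
    [-0.12,0.01,-0.33,0,0,0],
    [-0.12,0.01,-0.33,0,0,0],
    [0,0,0,0,0,0]
  ]
}}

```text
time_s: 19.92
tcp_pos: [0.4841, -0.1917, 0.062]
ee_rot: [180.0, -0.1, 174.6]
contact_force: [0.1, 0.5, 0.3]
grip_width: 0.005
grip_force: 0.0
```

```bash
python3 - <<'E'
from h import *
sc=shot('scene')['img'][105:215,140:260,::-1]; t=shot('top')['img'][140:260,370:530,::-1]
cv2.imwrite('pics/c6.png',np.hstack([cv2.resize(sc,(400,400)),cv2.resize(t,(400,400))]))
E
```

View pics/c6.png

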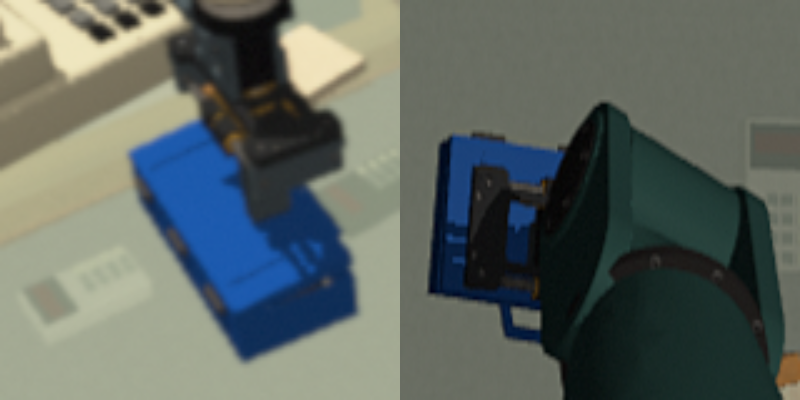

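The lid (left crop, blue top at (240,220)) is almost down, with the fingers on it at (265,205). I press it gently shut.

>>> {"op": "jog_arm", "data": {
  "moves": [
    [0,0,-0.15,0,0,0],
    [0,0,-0.12,0,0,0],
    [0,0,-0.08,0,0,0],
    [0,0,-0.04,0,0,0],
    [0,0,0,0,0,0],
    [0,0,0,0,0,0]
  ]
}}

```text
time_s: 20.78
tcp_pos: [0.4846, -0.1919, 0.053]
ee_rot: [-180.0, 0.0, 174.6]
contact_force: [-0.1, -0.3, 0.3]
grip_width: 0.003
grip_force: 0.0
```

>>> {"op": "jog_arm", "data": {
  "moves": [
    [0,0,-0.03,0,0,0],
    [0,0,-0.03,0,0,0],
    [0,0,-0.02,0,0,0],
    [0,0,0,0,0,0],
    [0,0,0,0,0,0]
  ]
}}

```text
time_s: 21.4
tcp_pos: [0.4847, -0.1919, 0.052]
ee_rot: [180.0, -0.0, 174.6]
contact_force: [-8.9, 5.3, 26.4]
grip_width: 0.007
grip_force: 13.1
```

>>> {"op": "jog_arm", "data": {
  "moves": [
    [0,0,0.2,0,0,0],
    [0,0,0.6,0,0,0],
    [0,0,1,0,0,0],
    [0,0,1,0,0,0],
    [0,0,1,0,0,0],
    [0,0,1,0,0,0],
    [0,0,1,0,0,0],
    [0,0.5,0.3,0,0,0],
    [0,1,0,0,0,0],
    [0,1,0,0,0,0],
    [0,1,0,0,0,0],
    [0,0,0,0,0,0]
  ]
}}

```text
time_s: 22.9
tcp_pos: [0.484, -0.1027, 0.203]
ee_rot: [180.0, -0.0, 174.7]
contact_force: [-0.2, 0.4, 0.0]
grip_width: 0.005
grip_force: 0.0
```

```bash
python3 - <<'E'
from h import *
sc=shot('scene')['img'][105:305,140:390,::-1]
cv2.imwrite('pics/c7.png',cv2.resize(sc,(750,600),interpolation=cv2.INTER_CUBIC))
E
```

```text
(no output)
```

View pics/c7.png

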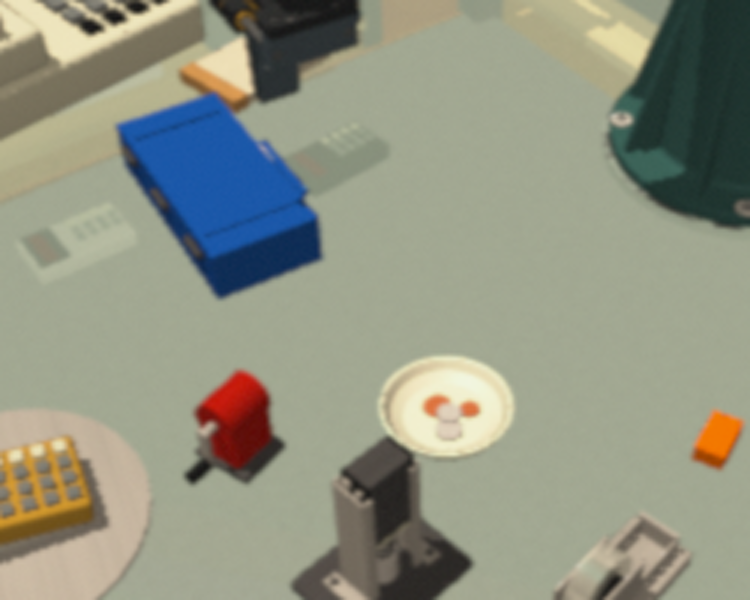

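The case is shut flat at (215,190) and the next battery sits on top of the dispenser at (380,465). The bystanders are in place and the arm is clear.

```bash
python3 -c "
from rig import arm
print(arm.sign_off())"
```

```text
the job is handed in; nothing more can be done
None
```

I pulled the top battery and laid it flat in the cradle, then pressed the lid shut. The last picture shows the next battery risen into place and the bystanders where they were. I handed the job in at about 23 s of the 58 s allowed; no verdict came back.

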